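Match the airflow knob to the hose ring on the shed's extraction control

TASK

The extraction control box on the bench has two dials on one axis: a wide flat outer ring with a lever tab, and a smaller pointed knob standing on top of it. The ring is already set for the hose in use: turn only the inner knob, either way round, until its pointed nose points at the ring's tab, without dragging the ring round and without shifting the hammer, jar or timber offcut lying about. Let go and leave it so.

Things in the scene. Friction and masses are not known exactly. Their poses are not given: they have to be found in the camera images.
- control_box: Grey steel box fixed to the bench, 220 (x) by 240 (y) by 90 mm high, with a bright round dial plate on top. Origin: centre of its underside, at bench height; z up. The common upright axis of ring and knob passes through this origin. Position and yaw differ from run to run.
- ring_mark (a point): Point on the outer ring's top face, 55 mm from the common axis, on the centre line of the ring's tab: seen from above, the nose should come to stand over it. The ring is a black flat disc, 136 mm across, with a ribbed rim and one tab 16 mm wide that reaches out to 96 mm from the axis; all its top is 108 mm above the bench. It turns easily (0.04 N m) and stays where left.
- knob_nose (a point): Tip of the inner knob's pointed end, at the knob's top, 154 mm above the bench, 55 mm from the common axis; its x axis points from the axis outwards along the nose. The knob may start pointing any way except near the tab.
- knob_grip (a point): Middle of the top of the inner knob, on the common axis, 154 mm above the bench. The knob is bare aluminium: a hub 40 mm across, from the ring up to 129 mm above the bench, and on it an upright bar 18 mm wide, 123 to 154 mm above the bench (a 15 mm gap between bar and ring), from a round blunt tail 35 mm behind the axis to the nose 55 mm in front, the last 9 mm tapering to a point.
- airflow_knob (a joint): Angle of the inner knob about the upright axis, rad, growing anticlockwise seen from above; at 0 the nose points along the box's +x. It has no stop within a full turn either way of where it starts, turns smoothly against a light drag (about 0.08 N m, 2 N at the nose) and stays where it is left.
- hose_ring (a joint): Angle of the outer ring about the same axis, rad, growing anticlockwise seen from above; at 0 the tab points along the box's +x.
- hammer: Loose hammer lying on the bench beside the box, 280 mm long, wooden handle along its -x, steel head at its +x end, 26 mm thick. Origin under its middle. A bystander.
- screw_jar: Loose closed glass jar standing on the bench beside the box, 72 mm across, 100 mm high. Origin: centre of its underside. A bystander.
- offcut: Loose light timber offcut lying behind the box as seen from the robot, 70 by 170 by 45 mm high. Origin: centre of its underside. A bystander.

How it is judged:
By the outcome, as a careful person would: the job done as asked, in the order asked, and still so for the second after the job is handed in, with the robot touching nothing.
It also fails if it takes over 54 s, if anything falls off the work surface, if the arm or the gripper's body presses on something with over 40 N, if the wrist force passes 120 N, or if a joint passes its speed limit or range.

ROBOT

A 7-joint arm with a two-finger parallel gripper is mounted at the origin on the work surface. World frame = base frame: x ahead of the robot, y to its left, z up, the work surface at z = 0. Lengths are in m, angles in degrees, forces in N, time in s.
With the tool pointing down it reaches from about 0.425 to 0.875 m from the base axis. Payload 4.7 kg.
Tool frame: the origin (TCP) lies on the mounting face of the last link; the fingertips stand 182 mm ahead of it and the grasp point (between the pads) lies 164 mm ahead of it; z points along the fingers, y is the line along which they close (so a half turn about z gives the same grasp; the last joint's range is limited). The gripper opens to 87 mm and grips with 3 to 60 N. Pads are 19 mm wide; open, the fingers measure 117 mm over their backs; the gripper's body (75 mm by 190 mm) begins 51 mm behind the grasp point.
Start: joints at [0.808, 18.392, -4.016, 83.108, 1.295, 78.541, -3.26], TCP at [0.65, -0, 0.405] pointing down, gripper open.
Joint ranges: [-163.93, 163.93], [-17.29, 119.83], [-79.2, 71.16], [3.27, 140.29], [-89.18, 269.18], [5.43, 117.66], [-154.24, 154.24]. Speed limits (degrees/s): [147.25, 147.25, 180, 180, 180, 180, 180].

INTERFACE

Orientations are given as [roll, pitch, yaw] about the fixed x, y, z axes, in that order (R = Rz(yaw) Ry(pitch) Rx(roll)).
In Python, from cell import env gives the robot as it stands.
- The arm moves only by the tool servo_tool, never from a script. Its argument "plan" is a list of rows, each an object with "xyz": the shift along the tool's x, y, z in cm, a list of three; "twist": the turn, a rotation vector about the tool's x, y, z in degrees, a list of three; "jaw": the closure, from 0 (fully open) to 1 (shut). In form: [{"xyz": [x, y, z], "twist": [wx, wy, wz], "jaw": jaw}, ...]. A call has 1 to 10 rows; each row is the pose to reach, as a shift and turn from the pose commanded when the call began, along the tool's axes at that moment; what a row does not reach only later rows make up. A row lasts 1/12 s, in which the tool goes at most 41.7 mm and 7.16 degrees, less where a joint would pass 70% of its speed; a pose out of reach is approached as far as the arm can. A call with a gripper value outside its range is refused whole. The fingers move at their own pace and stop on an object; "newtons" is the grip in N (left out, the last holds). Time passes only in rows, so rows that repeat a pose let the fingers close. It gives the time, the measured TCP pose, the force, the opening and the grip force at its end, in the units of the state.
- env.get_obs(): the state, without advancing time (a new reading comes with each control period).
- env.read_camera(name): name is "scene" or "side" or "wrist"; returns a dict with "img" (400x640x3 uint8, red, green, blue), "camera_matrix" (3x3 intrinsics, pixels), "k1" (the pictures are not rectified: a ray, as slopes to the right and down, at radius r is drawn at 1 + k1 r^2 times it, then the intrinsics apply), "R" (3x3) and "t" (3): a world point X has camera coordinates R X + t. Camera axes: x right, y down, z forward; pixel columns grow to the right and rows downward; lengths in m; the calibration is good to about 2 mm. A picture is of the moment at which its call begins. There is no depth.
- env.sign_off(): hands the job in; it is judged then, once.
The state is a dict: "time_s": time; "qpos": joint angles; "joint_velocities": joint speeds; "effort": joint torques, N m; "tool_pos": TCP position; "tool_rot": TCP orientation; "force": force on the tool from outside, world axes, zero at the start; "wrist_torque": the same for the moment, N m; "grip_width": finger opening in m; "grasp_force": force on a finger pad.
Only numpy, scipy, OpenCV 4.12 (cv2) and the standard library are available. Lean on these libraries where they do the work, as an engineer would, in place of code of your own. Each camera call takes 0.05 s, during which the arm holds its last target. There are 200 camera calls.

## Working session

There is one attempt and no reset: what is moved stays moved. The work goes in short steps, Python scripts to look and compute and a tool call to move; the robot and the scene stay as the last step left them, time stands still between calls to the robot, and variables do not carry over. Pictures are saved under pics/ and viewed, at most 10 in all, crops included, and the job is handed in when it is done.

Besides the shell and the picture viewer there is one more tool, called as name(argument=value, ...) on one line, values as JSON. servo_tool: Moves the arm, as the interface text tells. Its arguments: {"type":"object","properties":{"plan":{"type":"array","items":{"type":"object","properties":{"xyz":{"type":"array","items":{"type":"number"}},"twist":{"type":"array","items":{"type":"number"}},"jaw":{"type":"number"}}}},"newtons":{"type":"number"}},"required":["plan"]}

```bash
mkdir -p pics; cat > h.py <<'E'
import numpy as np, cv2
from cell import env
def ray(c,u,v):
    K=c["camera_matrix"];k=np.array(K,float);d=np.array([c["k1"],0,0,0,0],float)
    p=cv2.undistortPoints(np.array([[[u,v]]],float),k,d)[0,0]
    R=np.array(c["R"]);t=np.array(c["t"])
    return -R.T@t, R.T@np.array([p[0],p[1],1])
def at(c,u,v,z):
    o,d=ray(c,u,v); return o+d*(z-o[2])/d[2]
def proj(c,X):
    r,_=cv2.Rodrigues(np.array(c["R"],float))
    return cv2.projectPoints(np.array(X,float).reshape(-1,1,3),r,np.array(c["t"],float),np.array(c["camera_matrix"],float),np.array([c["k1"],0,0,0,0],float))[0][:,0]
E
python3 - <<'E'
from h import *
import pickle
for n in("scene","side","wrist"):
    c=env.read_camera(n);pickle.dump(c,open(n+".pkl","wb"))
    cv2.imwrite(f"pics/{n}0.png",c["img"][:,:,::-1]); print(n,-np.array(c["R"]).T@c["t"])
print(env.get_obs())
E
```

```text
scene [ 0.92472302 -0.51565047  0.88891214]
side [ 0.50900351 -0.80965113  0.83402212]
wrist [0.65024837 0.08210535 0.38477935]
{'time_s': 0.15, 'qpos': array([ 0.80619301, 18.42906494, -4.01547623, 83.15961209,  1.29443841,
       78.54085114, -3.25875739]), 'joint_velocities': array([-0.0083317 , -0.094305  , -0.05059908, -0.17135624,  0.00466293,
        0.05398969,  0.00274964]), 'effort': array([ 2.16972071e-04, -4.91794288e+01, -4.04079035e-01, -3.12878716e+01,
       -6.39387709e-02,  4.04033612e-02,  9.90178205e-05]), 'tool_pos': array([ 6.49843647e-01, -1.11076080e-05,  4.03908546e-01]), 'tool_rot': array([-1.79915658e+02,  4.57429254e-03,  9.00042990e+01]), 'force': array([-0.13569366,  0.35898213,  0.43739379]), 'wrist_torque': array([-0.02179861,  0.01793656,  0.01733096]), 'grasp_force': 0.0, 'grip_width': 0.08667896639798678}
```

View pics/scene0.png

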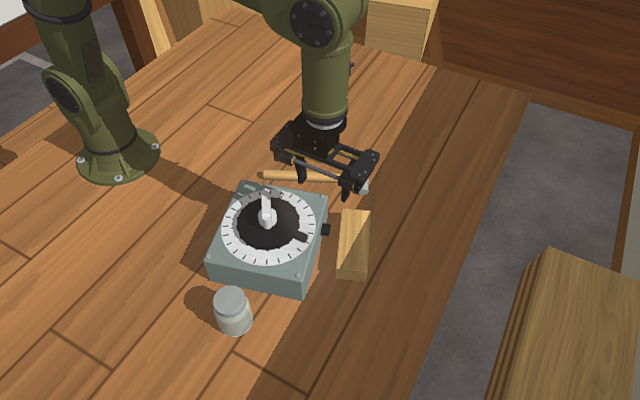

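View pics/wrist0.png

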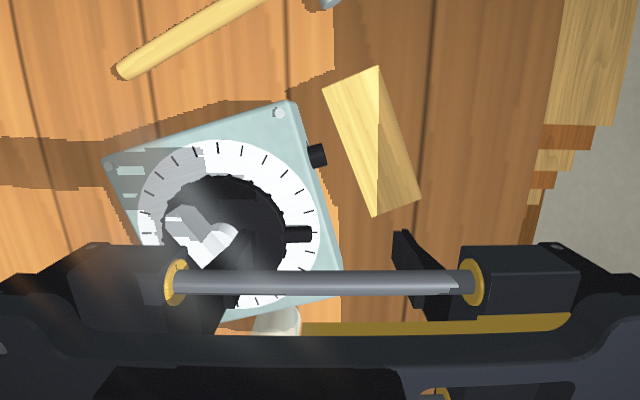

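The wrist view shows the box centred near (225,225) with the tab at right (300,233). I'll enlarge the dial in both views.

```bash
python3 - <<'E'
from h import *
import pickle
s=pickle.load(open("scene.pkl","rb"));w=pickle.load(open("wrist.pkl","rb"))
a=cv2.resize(s["img"][170:300,200:340,::-1],None,fx=4,fy=4,interpolation=2)[:, :]
b=cv2.resize(w["img"][130:310,100:340,::-1],None,fx=3,fy=3,interpolation=2)
cv2.imwrite("pics/s1.png",a);cv2.imwrite("pics/w1.png",b)
E
```

```text
(no output)
```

View pics/s1.png

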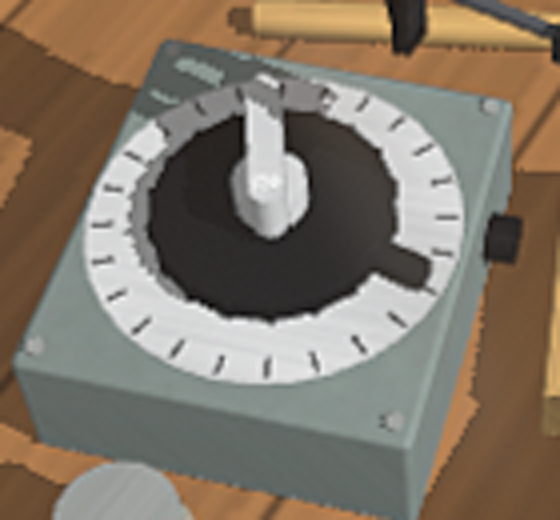

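View pics/w1.png

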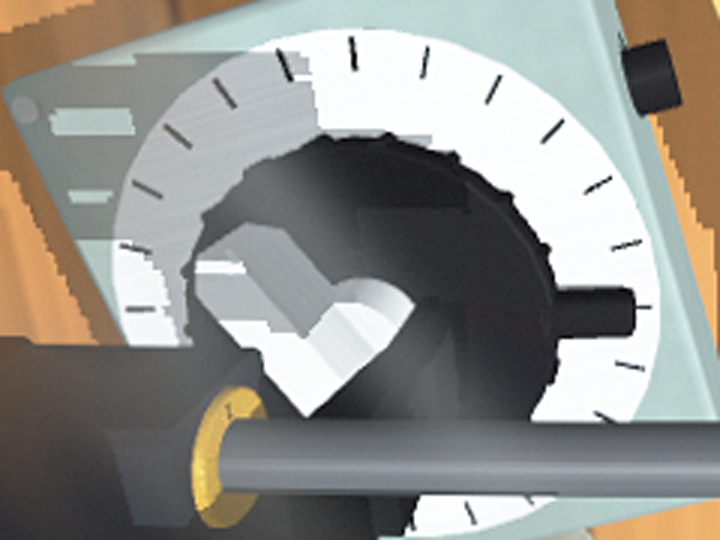

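In the scene crop the nose is at about (265,78), pointing away from the camera, the tail at (268,185), and the tab's end at (428,265). The box corners are at (165,42), (512,102), (408,448) and (15,365).

```bash
python3 - <<'E'
from h import *
import pickle
s=pickle.load(open("scene.pkl","rb"));w=pickle.load(open("wrist.pkl","rb"))
S=lambda x,y,z:at(s,200+x/4-.4,170+y/4-.4,z)
W=lambda x,y,z:at(w,100+x/3-.3,130+y/3-.3,z)
C=[S(165,42,.09),S(512,102,.09),S(408,448,.09),S(15,365,.09)]
print(np.round(C,4),np.mean(C,0))
n=S(265,78,.154);t=S(268,185,.154);tab=S(428,265,.108)
print("S nose",n,"tail",t,"tab",tab)
print("W tab",W(635,312,.108),"tabroot",W(556,313,.108),"knob corner candidates",W(310,415,.154),W(415,305,.154),W(195,265,.154),W(280,228,.154))
# ring ellipse in scene & wrist : left/right/top/bottom of rim
print("ring S", [S(x,y,.108)[:2].round(4) for x,y in((148,205),(398,210),(270,320),(265,105),(180,290))])
print("ring W", [W(x,y,.108)[:2].round(4) for x,y in((186,280),(372,135),(545,250),(205,215),(500,200),(556,380))])
E
```

```text
[[ 0.4092  0.0278  0.09  ]
 [ 0.615   0.0878  0.09  ]
 [ 0.6777 -0.1395  0.09  ]
 [ 0.4734 -0.1971  0.09  ]] [ 0.54382375 -0.05524903  0.09      ]
S nose [ 0.51371612 -0.01093519  0.154     ] tail [ 0.55573836 -0.07199099  0.154     ] tab [ 0.6368233  -0.04787326  0.108     ]
W tab [ 0.63664369 -0.04574433  0.108     ] tabroot [ 0.60836284 -0.04620796  0.108     ] knob corner candidates [ 0.5360857  -0.06046179  0.154     ] [ 0.57317813 -0.02245817  0.154     ] [ 0.50786709 -0.00994839  0.154     ] [0.53552955 0.00178745 0.154     ]
ring S [array([ 0.4828, -0.0877]), array([ 0.6042, -0.0241]), array([ 0.5824, -0.1181]), array([0.4993, 0.0035]), array([ 0.5305, -0.1254])]
ring W [array([ 0.4751, -0.0341]), array([0.5489, 0.019 ]), array([ 0.6055, -0.0222]), array([ 0.4864, -0.0095]), array([ 0.5909, -0.0039]), array([ 0.6072, -0.0732])]
```

servo_tool(plan=[{"xyz":[-5.4,-10.7,0],"twist":[0,0,-35],"jaw":0},{"xyz":[-5.4,-10.7,0],"twist":[0,0,-35],"jaw":0},{"xyz":[-5.4,-10.7,0],"twist":[0,0,-35],"jaw":0},{"xyz":[-5.4,-10.7,0],"twist":[0,0,-35],"jaw":0},{"xyz":[-5.4,-10.7,0],"twist":[0,0,-35],"jaw":0},{"xyz":[-5.4,-10.7,2],"twist":[0,0,-35],"jaw":0},{"xyz":[-5.4,-10.7,2],"twist":[0,0,-35],"jaw":0},{"xyz":[-5.4,-10.7,2],"twist":[0,0,-35],"jaw":0},{"xyz":[-5.4,-10.7,2],"twist":[0,0,-35],"jaw":0}])

```text
time_s: 0.9
tool_pos: [0.5431, -0.054, 0.385]
tool_rot: [-180.0, -0.0, 125.0]
force: [1.0, -0.4, 0.5]
grip_width: 0.0872
grasp_force: 0.0
```

```bash
python3 - <<'E'
from h import *
import pickle
w=env.read_camera("wrist");s=env.read_camera("side");pickle.dump((w,s),open("b.pkl","wb"))
o=env.get_obs();print(o["tool_pos"],o["tool_rot"],o["qpos"],o["time_s"])
P=[[.543,-.054,.154]]+[[.543+r*np.cos(a),-.054+r*np.sin(a),z] for r,a,z in((.055,2.18,.154),(.096,.085,.108),(.055,.085,.108))]
i=w["img"].copy()
for p in proj(w,P): cv2.circle(i,tuple(int(x) for x in p.round()),2,(255,0,0),-1)
print(proj(w,P).round())
cv2.imwrite("pics/w2.png",i[:,:,::-1])
E
```

```text
[ 0.54334837 -0.05388709  0.38547255] [1.79958476e+02 3.37694329e-02 1.25001444e+02] [ 7.93010743  6.59333521 -5.45212468 99.51844402  0.65228207 73.86527564
 37.3345937 ] 1.0
[[323. 216.]
 [323. 147.]
 [405. 244.]
 [371. 225.]]
```

View pics/w2.png

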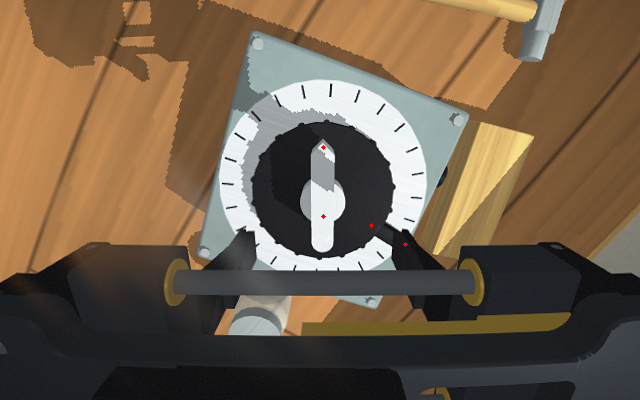

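The knob stands almost upright in the picture: nose tip about (323,139), tail end about (322,252), with my predictions slightly low. I'll enlarge it.

```bash
python3 - <<'E'
from h import *
import pickle
w,s=pickle.load(open("b.pkl","rb"))
cv2.imwrite("pics/w3.png",cv2.resize(w["img"][110:270,230:430,::-1],None,fx=3.75,fy=3.75,interpolation=2))
E
```

```text
(no output)
```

View pics/w3.png

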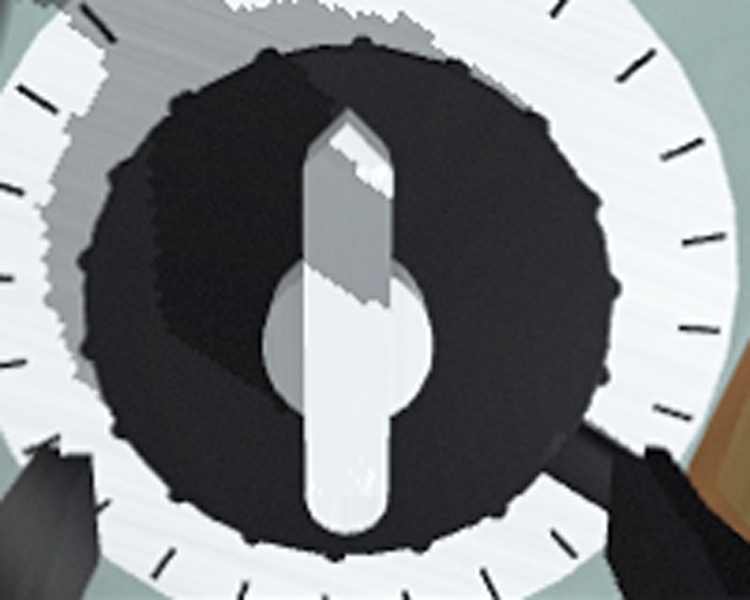

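```bash
python3 - <<'E'
from h import *
import pickle
from scipy.optimize import least_squares
w,s=pickle.load(open("b.pkl","rb"))
W=lambda p,z:at(w,230+p[0]/3.75-.37,110+p[1]/3.75-.37,z)[:2]
rim=[(362,40),(458,64),(540,118),(597,200),(617,288),(603,377),(500,512),(420,548),(335,557),(252,540),(178,497),(118,430),(88,347),(83,262),(112,176),(180,102),(270,53)]
Q=np.array([W(p,.108) for p in rim])
f=least_squares(lambda x:np.hypot(*(Q-x[:2]).T)-x[2],[.54,-.05,.068]);print(f.x,f.cost)
c=f.x[:2]
ang=lambda v:np.degrees(np.arctan2(v[1],v[0]))
n=W((348.5,108),.154);t=W((346,535),.154)
print(n,t,np.linalg.norm(n-t),ang(n-t),"axis from knob",t+(n-t)*35/90, ang(n-c))
a,b,d,e=[W(p,.108) for p in((590,422),(652,450),(543,475),(605,510))]
print("tab edge angs",ang(b-a),ang(e-d),"mid",ang((a+b+d+e)/4-c),np.linalg.norm((b+e)/2-c))
wt=np.array([.63664,-.04574]);st=np.array([.6368,-.0479]);print(ang(wt-c),ang(st-c))
E
```

```text
[ 0.54039816 -0.05126519  0.06831296] 6.81657227655666e-07
[ 0.5075479  -0.00425823] [ 0.56096414 -0.08168622] 0.09406587984558178 124.60112641951179 axis from knob [ 0.54019116 -0.05157533] 124.94732277977818
tab edge angs 9.784330962917798 4.053204921077717 mid 3.405737048796504 0.08761897216418692
3.285709860463445 1.9992639018605491
```

servo_tool(plan=[{"xyz":[0.37,-0.08,0],"twist":[0,0,0],"jaw":0},{"xyz":[0.37,-0.08,2.5],"twist":[0,0,0],"jaw":0},{"xyz":[0.37,-0.08,4.5],"twist":[0,0,0],"jaw":0},{"xyz":[0.37,-0.08,6],"twist":[0,0,0],"jaw":0},{"xyz":[0.37,-0.08,6.8],"twist":[0,0,0],"jaw":0},{"xyz":[0.37,-0.08,6.8],"twist":[0,0,0],"jaw":0.3},{"xyz":[0.37,-0.08,6.8],"twist":[0,0,0],"jaw":0.5},{"xyz":[0.37,-0.08,6.8],"twist":[0,0,0],"jaw":0.65},{"xyz":[0.37,-0.08,6.8],"twist":[0,0,0],"jaw":0.7}], newtons=25)

```text
time_s: 1.75
tool_pos: [0.5408, -0.0514, 0.3182]
tool_rot: [179.9, 0.1, 125.0]
force: [0.4, 0.6, 0.4]
grip_width: 0.0681
grasp_force: 0.0
```

servo_tool(plan=[{"xyz":[0,0,0],"twist":[0,0,0],"jaw":0.8},{"xyz":[0,0,0],"twist":[0,0,0],"jaw":0.9},{"xyz":[0,0,0],"twist":[0,0,0],"jaw":1},{"xyz":[0,0,0],"twist":[0,0,0],"jaw":1},{"xyz":[0,0,0],"twist":[0,0,0],"jaw":1}])

```text
time_s: 2.17
tool_pos: [0.5402, -0.0514, 0.3169]
tool_rot: [180.0, 0.0, 125.0]
force: [0.5, -0.9, -0.6]
grip_width: 0.0352
grasp_force: 0.0
```

servo_tool(plan=[{"xyz":[0,0,0],"twist":[0,0,0],"jaw":1},{"xyz":[0,0,0],"twist":[0,0,0],"jaw":1},{"xyz":[0,0,0],"twist":[0,0,0],"jaw":1},{"xyz":[0,0,0],"twist":[0,0,0],"jaw":1},{"xyz":[0,0,0],"twist":[0,0,0],"jaw":1}])

```text
time_s: 2.58
tool_pos: [0.5401, -0.0516, 0.3168]
tool_rot: [-180.0, -0.0, 125.0]
force: [-1.0, 0.2, 1.0]
grip_width: 0.0177
grasp_force: 25.0
```

servo_tool(plan=[{"xyz":[0,0,0],"twist":[0,0,4],"jaw":1},{"xyz":[0,0,0],"twist":[0,0,8],"jaw":1},{"xyz":[0,0,0],"twist":[0,0,12],"jaw":1},{"xyz":[0,0,0],"twist":[0,0,16],"jaw":1},{"xyz":[0,0,0],"twist":[0,0,20],"jaw":1},{"xyz":[0,0,0],"twist":[0,0,20],"jaw":1}])

```text
time_s: 3.08
tool_pos: [0.5401, -0.0515, 0.3167]
tool_rot: [-180.0, 0.0, 104.9]
force: [-1.5, -1.2, -0.2]
grip_width: 0.0178
grasp_force: 25.0
```

servo_tool(plan=[{"xyz":[0,0,0],"twist":[0,0,5],"jaw":1},{"xyz":[0,0,0],"twist":[0,0,10],"jaw":1},{"xyz":[0,0,0],"twist":[0,0,15],"jaw":1},{"xyz":[0,0,0],"twist":[0,0,20],"jaw":1},{"xyz":[0,0,0],"twist":[0,0,25],"jaw":1},{"xyz":[0,0,0],"twist":[0,0,30],"jaw":1},{"xyz":[0,0,0],"twist":[0,0,35],"jaw":1},{"xyz":[0,0,0],"twist":[0,0,40],"jaw":1},{"xyz":[0,0,0],"twist":[0,0,45],"jaw":1},{"xyz":[0,0,0],"twist":[0,0,45],"jaw":1}])

```text
time_s: 3.92
tool_pos: [0.5401, -0.0515, 0.3167]
tool_rot: [-180.0, 0.0, 60.0]
force: [-2.5, -0.5, 0.4]
grip_width: 0.018
grasp_force: 25.0
```

servo_tool(plan=[{"xyz":[0,0,0],"twist":[0,0,5],"jaw":1},{"xyz":[0,0,0],"twist":[0,0,10],"jaw":1},{"xyz":[0,0,0],"twist":[0,0,15],"jaw":1},{"xyz":[0,0,0],"twist":[0,0,20],"jaw":1},{"xyz":[0,0,0],"twist":[0,0,25],"jaw":1},{"xyz":[0,0,0],"twist":[0,0,30],"jaw":1},{"xyz":[0,0,0],"twist":[0,0,35],"jaw":1},{"xyz":[0,0,0],"twist":[0,0,40],"jaw":1},{"xyz":[0,0,0],"twist":[0,0,40],"jaw":1}])

```text
time_s: 4.67
tool_pos: [0.5401, -0.0515, 0.3168]
tool_rot: [180.0, 0.0, 20.1]
force: [-1.4, -0.1, 1.4]
grip_width: 0.0177
grasp_force: 25.0
```

```bash
python3 - <<'E'
from h import *
import pickle
w=env.read_camera("wrist");pickle.dump(w,open("c.pkl","wb"))
c=np.array([.5402,-.0515]);P=[[c[0]+.09*np.cos(a),c[1]+.09*np.sin(a),.108] for a in np.radians([3.4,20])];print(proj(w,P))
print(env.get_obs()["tool_rot"],env.get_obs()["time_s"])
cv2.imwrite("pics/w4.png",w["img"][:,:,::-1])
E
```

```text
[[363.0424002  103.25613216]
 [322.96699566  96.96629953]]
[1.79997360e+02 2.43671467e-02 2.02498939e+01] 4.7167
```

View pics/w4.png

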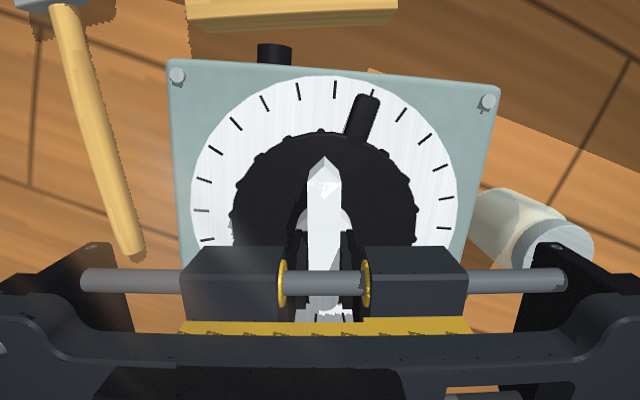

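The tab runs from about (356,137) at the root to (368,95) at the end, and the nose tip is at (324,156). I'll work out what's left to turn.

```bash
python3 - <<'E'
from h import *
import pickle
w=pickle.load(open("c.pkl","rb"));c=np.array([.5402,-.0515])
for p,z in(((368.5,95),.108),((356,137),.108),((362.5,116),.108),((324,156),.154)):
    v=at(w,*p,z)[:2]-c;print(p,np.degrees(np.arctan2(v[1],v[0])),np.hypot(*v))
g=cv2.resize(w["img"][80:180,280:400,::-1],None,fx=6,fy=6,interpolation=2);cv2.imwrite("pics/w5.png",g)
E
```

```text
(368.5, 95) 2.3815510431676916 0.09581564347088942
(356, 137) 1.3445999775105748 0.06842957975290083
(362.5, 116) 1.8533510658308563 0.08241532060832588
(324, 156) 19.340974693770736 0.05957621273967103
```

View pics/w5.png

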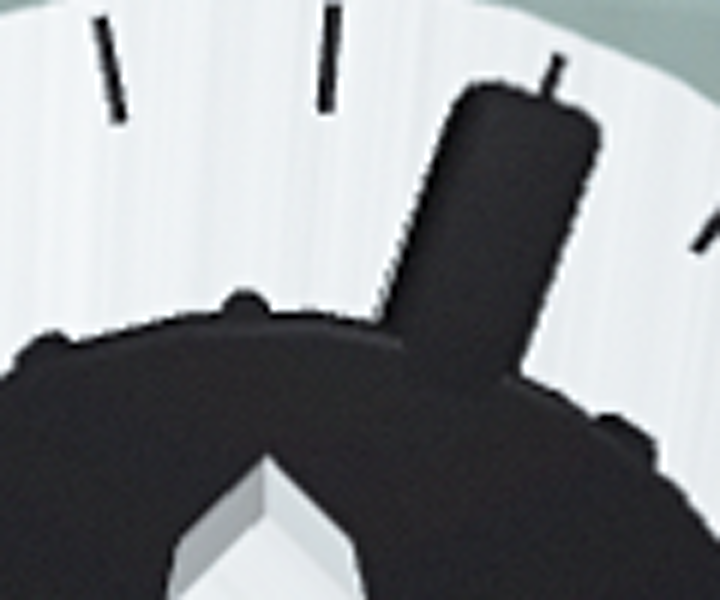

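```bash
python3 - <<'E'
from h import *
import pickle
from scipy.optimize import least_squares
w=pickle.load(open("c.pkl","rb"))
A=lambda p,z:at(w,280+p[0]/6-.42,80+p[1]/6-.42,z)[:2]
d=lambda v:np.degrees(np.arctan2(v[1],v[0]))
L=[A((385,318),.108),A((458,105),.108)];R=[A((522,372),.108),A((598,145),.108)]
print("edges",d(L[1]-L[0]),d(R[1]-R[0]),"width",np.linalg.norm((L[0]+L[1]-R[0]-R[1])/2))
n=A((267,515),.154);m=(L[0]+L[1]+R[0]+R[1])/4
for c in([.5402,-.0515],[.5404,-.0513],[.5402,-.0525]):
    c=np.array(c);print(c,"tab",d(m-c),"nose",d(n-c),np.hypot(*(n-c)))
E
```

```text
edges 1.8919870737675442 3.5860271166899462 width 0.01600294822461648
[ 0.5402 -0.0515] tab 1.892680619836564 nose 19.228874530689346 0.054702165311630774
[ 0.5404 -0.0513] tab 1.754535469461341 nose 19.09946800131686 0.05444759357495551
[ 0.5402 -0.0525] tab 2.604848546102481 nose 20.211838144523643 0.05503960745394384
```

servo_tool(plan=[{"xyz":[0,0,0],"twist":[0,0,5],"jaw":1},{"xyz":[0,0,0],"twist":[0,0,10],"jaw":1},{"xyz":[0,0,0],"twist":[0,0,14],"jaw":1},{"xyz":[0,0,0],"twist":[0,0,17.2],"jaw":1},{"xyz":[0,0,0],"twist":[0,0,17.2],"jaw":1},{"xyz":[0,0,0],"twist":[0,0,17.2],"jaw":1},{"xyz":[0,0,0],"twist":[0,0,17.2],"jaw":1}])

```text
time_s: 5.3
tool_pos: [0.5401, -0.0515, 0.3168]
tool_rot: [180.0, 0.0, 3.0]
force: [-2.2, -0.3, 1.7]
grip_width: 0.0176
grasp_force: 25.0
```

```bash
python3 - <<'E'
from h import *
import pickle
w=env.read_camera("wrist");pickle.dump(w,open("d.pkl","wb"))
print(env.get_obs()["tool_rot"])
cv2.imwrite("pics/w6.png",cv2.resize(w["img"][80:180,265:385,::-1],None,fx=6,fy=6,interpolation=2))
E
```

```text
[1.79993400e+02 2.32952996e-02 2.94116365e+00]
```

View pics/w6.png

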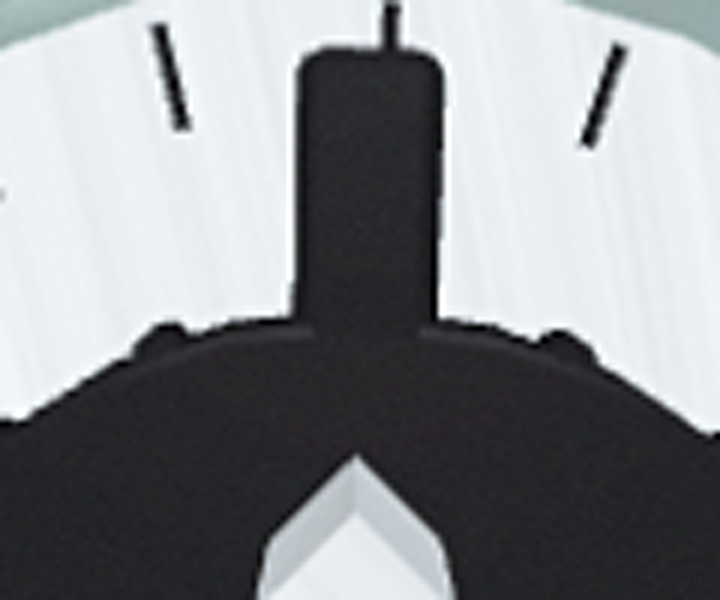

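The tab's mid-line runs (371,60)–(366,315) and the nose top tip is at (357,515).

```bash
python3 - <<'E'
from h import *
import pickle
w=pickle.load(open("d.pkl","rb"))
A=lambda p,z:at(w,265+p[0]/6-.42,80+p[1]/6-.42,z)[:2]
d=lambda v:np.degrees(np.arctan2(v[1],v[0]))
L=[A((295,310),.108),A((299,75),.108)];R=[A((437,315),.108),A((443,80),.108)]
print("edges",d(L[1]-L[0]),d(R[1]-R[0]),"width",np.linalg.norm((L[0]+L[1]-R[0]-R[1])/2))
n=A((357,515),.154);n2=A((357,455),.123);m=(L[0]+L[1]+R[0]+R[1])/4
for c in([.5402,-.0515],[.5404,-.0513],[.5402,-.0525]):
    c=np.array(c);print(c,"tab",d(m-c),"nose",d(n-c),d(n2-c),np.hypot(*(n-c)),"lat mm",1000*.055*np.radians(d(m-c)-d(n-c)))
E
```

```text
edges 1.465667059007712 2.260837080583333 width 0.015417769691869658
[ 0.5402 -0.0515] tab 1.5390247495687848 nose 2.187298927301397 2.155698064200311 0.05485415005801802 lat mm -0.6222985371401147
[ 0.5404 -0.0513] tab 1.400457672772558 nose 1.9857604012080552 1.9548729251753552 0.054647000588630416 lat mm -0.5618502852658116
[ 0.5402 -0.0525] tab 2.2489051787050225 nose 3.2302082890850268 3.1943518854728183 0.05490141107516007 lat mm -0.9419833629905829
```

servo_tool(plan=[{"xyz":[0,0,0],"twist":[0,0,0.6],"jaw":1},{"xyz":[0,0,0],"twist":[0,0,0.6],"jaw":1},{"xyz":[0,0,0],"twist":[0,0,0.6],"jaw":1},{"xyz":[0,0,0],"twist":[0,0,0.6],"jaw":0.6},{"xyz":[0,0,0],"twist":[0,0,0.6],"jaw":0.4},{"xyz":[0,0,0],"twist":[0,0,0.6],"jaw":0.3},{"xyz":[0,0,0],"twist":[0,0,0.6],"jaw":0.3},{"xyz":[0,0,0],"twist":[0,0,0.6],"jaw":0.3}])

```text
time_s: 6.02
tool_pos: [0.5404, -0.0513, 0.3168]
tool_rot: [-180.0, -0.0, 2.2]
force: [0.5, 0.3, 0.7]
grip_width: 0.0435
grasp_force: 0.0
```

servo_tool(plan=[{"xyz":[0,0,0],"twist":[0,0,0],"jaw":0.3},{"xyz":[0,0,0],"twist":[0,0,0],"jaw":0.3},{"xyz":[0,0,-2],"twist":[0,0,0],"jaw":0.3},{"xyz":[0,0,-5],"twist":[0,0,0],"jaw":0.3},{"xyz":[0,0,-8],"twist":[0,0,0],"jaw":0.3},{"xyz":[0,0,-10],"twist":[0,0,0],"jaw":0.3},{"xyz":[0,0,-10],"twist":[0,0,0],"jaw":0.3},{"xyz":[0,0,-10],"twist":[0,0,0],"jaw":0.3}])

```text
time_s: 6.68
tool_pos: [0.5405, -0.0515, 0.4181]
tool_rot: [180.0, -0.2, 2.2]
force: [-0.8, -0.2, -1.1]
grip_width: 0.0611
grasp_force: 0.0
```

```bash
python3 - <<'E'
from h import *
import pickle
w=env.read_camera("wrist");pickle.dump(w,open("e.pkl","wb"))
P=proj(w,[[.5402,-.0515,.13]])[0];print(P,env.get_obs()["tool_pos"])
cv2.imwrite("pics/w7.png",cv2.resize(w["img"][120:270,240:400,::-1],None,fx=4,fy=4,interpolation=2)[:600])
E
```

```text
[323.1842791  196.74559414] [ 0.540113   -0.05141404  0.41651343]
```

View pics/w7.png

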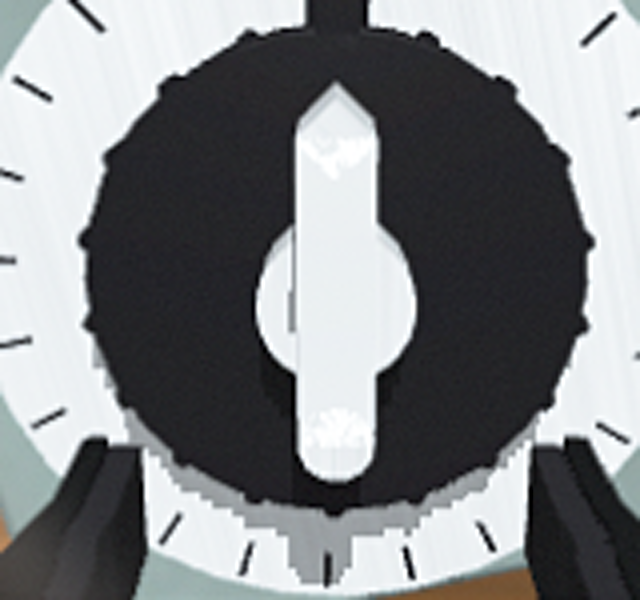

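The nose (x≈337), the tab's centre (≈337.5) and the ring's centre (≈337) line up, and the gripper is clear. Handing in.

```bash
python3 -c "
from cell import env
print(env.sign_off())"
```

```text
the job is handed in; nothing more can be done
None
```

I turned the inner knob about 122° clockwise until its nose pointed at the ring's tab, to within about 1° in the last picture. I then let go, lifted clear and handed the job in at about 7 s; no verdict came back. The gripper touched only the knob, so the ring and the loose items should not have moved, though I didn't measure them again afterwards.

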